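Blow out double-ended lock cylinders from both ends

TASK

Squeeze the blow gun's trigger right through its first-stage pressure point to the end of the second stage and hold full blast for a second, with the lock cylinders lying in their nests steel nose to the nozzles as you find them; then let the trigger go, turn every cylinder end for end in its nest so that its plain brass end faces the nozzles, and give them the full second-stage blast again in the same way. Then let go of the trigger and drop all the cylinders into the aluminium collecting tray, leaving everything else on the bench where it is.

Things in the scene. Friction and masses are not known exactly. Their poses are not given: they have to be found in the camera images.
- blow_rig: Fixed blow-out rig: grey plate 168 x 320 x 8 mm with three nests side by side, a tubular nozzle rail along its far side (top 30 mm above the bench) and a blow gun clamped at its right end. Origin on the bench under the middle nest; x points from the nests to the nozzles (away from the robot), y left, z up. Nest centres: x = 0, y = +75, 0, -75 mm. Nozzle tips: x = +60 mm.
- nest_mid (a point): Centre of the middle nest on the plate's top face, 8 mm above the bench; axes as the rig. Each nest is four corner guides 10 mm high, 12 x 5 mm, centred 39 mm from the nest's centre along x and 23 mm along y (41 mm clear between them); the middle 66 mm of its length is open at the sides for fingers. A cylinder lies in it flat, along x.
- gun_pinch (a point): Where a hand squeezes the gun, between gun body and trigger lever, 45 mm above the bench; axes as the rig; squeeze along y. The gun body is a level bar along x, 26 mm thick, its left face 17 mm left of this point, which is midway across body and lever when fully squeezed. Over both it is about 51 mm wide with the trigger free (lever face 34 mm right of here), 42 mm at the pressure point, 34 mm fully squeezed. 25 mm is open beside each.
- trigger_pad (a point): Middle of the trigger lever; moves with it. The lever is an upright flat bar, 30 mm high (30 to 60 mm above the bench), 6 mm thick, 120 mm long, along the gun's right (-y) side, hinged on an upright pin 80 mm beyond this point (+x), its free end towards the robot. It closes leftwards (+y); 16 mm of travel here from free to full.
- trigger_first (a joint): First stage of the trigger, rad: 0 free, 0.10 at the pressure point. Soft: 1.5 to 3 N at the lever's middle. Springs back.
- trigger_second (a joint): Second stage of the same lever, rad: 0 until the pressure point is overcome (8 N at the lever's middle), 0.10 fully squeezed against the stop (13 N). The lever's whole angle is the sum of both joints. Springs back.
- cylinder_a_mid (a point): Centre of a double-ended brass lock cylinder: a flat-sided bar with rounded edges, 90 mm long (its x), 33 mm wide (y), 17 mm thick (z), 0.15 to 0.31 kg, with a keyway in both ends. A 10 mm steel nose cap is on the +x end; a dark cam band lies 14 mm from the centre towards the plain brass end. Lies flat in a nest at the start, nose to the nozzles. Two or three of the cylinders a, b, c are there, one in a nest.
- cylinder_b_mid (a point): Centre of a double-ended brass lock cylinder: a flat-sided bar with rounded edges, 90 mm long (its x), 33 mm wide (y), 17 mm thick (z), 0.15 to 0.31 kg, with a keyway in both ends. A 10 mm steel nose cap is on the +x end; a dark cam band lies 14 mm from the centre towards the plain brass end. Lies flat in a nest at the start, nose to the nozzles. Two or three of the cylinders a, b, c are there, one in a nest.
- cylinder_c_mid (a point): Centre of a double-ended brass lock cylinder: a flat-sided bar with rounded edges, 90 mm long (its x), 33 mm wide (y), 17 mm thick (z), 0.15 to 0.31 kg, with a keyway in both ends. A 10 mm steel nose cap is on the +x end; a dark cam band lies 14 mm from the centre towards the plain brass end. Lies flat in a nest at the start, nose to the nozzles. Two or three of the cylinders a, b, c are there, one in a nest.
- cylinder_a_nose (a point): Middle of the steel nose end of cylinder a, 45 mm from its centre along +x.
- cylinder_b_nose (a point): Middle of the steel nose end of cylinder b, 45 mm from its centre along +x.
- cylinder_c_nose (a point): Middle of the steel nose end of cylinder c, 45 mm from its centre along +x.
- cylinder_a: The same cylinder a; its origin is the centre of its underside as it lay at the start.
- cylinder_b: The same cylinder b; its origin is the centre of its underside as it lay at the start.
- cylinder_c: The same cylinder c; its origin is the centre of its underside as it lay at the start.
- tray: Open collecting tray of sheet aluminium, 130 (x) x 150 (y) x 55 mm high, walls 4 mm, fixed on the bench. Origin at the centre of its underside. It stands left of the rig. Behind it the red bench grinder, up to 0.25 m tall, fills the bench from y = +0.09 leftwards and from x = 0.49 on: keep hand and wrist clear of it on the way to and from the tray.
- tray_mouth (a point): Centre of the tray's open top, 55 mm above the bench.
- pen: Bystander: black marker pen, 129 mm long, 14 mm thick. Leave alone.
- follower_rod: Bystander: grey metal rod, 100 mm long, 12 mm thick. Leave alone.
- oil: Bystander: upright oil bottle, 37 mm wide, 122 mm tall. Leave alone.
- measure: Bystander: tape measure, 34 x 72 x 58 mm. Leave alone.
- brass_padlock: Bystander: brass padlock, 68 x 42 x 17 mm. Leave alone.

How it is judged:
On the way, in this order (a step that is already met when the one before it is completed fails the run):
1. with every cylinder in a nest, nose to the nozzles, the trigger is squeezed well into the second stage (over 0.075 rad) for half a second (value of joint trigger_second above 0.075 rad and x of cylinder_a_mid in the frame of blow_rig between -0.016 and 0.016 m and z of cylinder_a_mid in the frame of blow_rig between 0.01 and 0.024 m and (y of cylinder_a_mid in the frame of blow_rig between 0.065 and 0.085 m or y of cylinder_a_mid in the frame of blow_rig between -0.01 and 0.01 m or y of cylinder_a_mid in the frame of blow_rig between -0.085 and -0.065 m) and x of each of cylinder_a_nose, cylinder_b_nose, cylinder_c_nose in the frame of blow_rig above 0.025 m and angle between the x axis of each of cylinder_a_mid, cylinder_b_mid, cylinder_c_mid and the x axis of blow_rig, either way round below 0.2 rad and x of cylinder_b_mid in the frame of blow_rig between -0.016 and 0.016 m and z of cylinder_b_mid in the frame of blow_rig between 0.01 and 0.024 m and (y of cylinder_b_mid in the frame of blow_rig between 0.065 and 0.085 m or y of cylinder_b_mid in the frame of blow_rig between -0.01 and 0.01 m or y of cylinder_b_mid in the frame of blow_rig between -0.085 and -0.065 m) and x of cylinder_c_mid in the frame of blow_rig between -0.016 and 0.016 m and z of cylinder_c_mid in the frame of blow_rig between 0.01 and 0.024 m and (y of cylinder_c_mid in the frame of blow_rig between 0.065 and 0.085 m or y of cylinder_c_mid in the frame of blow_rig between -0.01 and 0.01 m or y of cylinder_c_mid in the frame of blow_rig between -0.085 and -0.065 m)), for 0.5 s.
2. the trigger is let go (value of joint trigger_first below 0.03 rad and value of joint trigger_second below 0.02 rad), for 0.2 s.
3. with every cylinder reversed in a nest, plain end to the nozzles, the trigger is squeezed well into the second stage for half a second (value of joint trigger_second above 0.075 rad and x of cylinder_a_mid in the frame of blow_rig between -0.016 and 0.016 m and z of cylinder_a_mid in the frame of blow_rig between 0.01 and 0.024 m and (y of cylinder_a_mid in the frame of blow_rig between 0.065 and 0.085 m or y of cylinder_a_mid in the frame of blow_rig between -0.01 and 0.01 m or y of cylinder_a_mid in the frame of blow_rig between -0.085 and -0.065 m) and x of each of cylinder_a_nose, cylinder_b_nose, cylinder_c_nose in the frame of blow_rig below -0.025 m and angle between the x axis of each of cylinder_a_mid, cylinder_b_mid, cylinder_c_mid and the x axis of blow_rig, either way round below 0.2 rad and x of cylinder_b_mid in the frame of blow_rig between -0.016 and 0.016 m and z of cylinder_b_mid in the frame of blow_rig between 0.01 and 0.024 m and (y of cylinder_b_mid in the frame of blow_rig between 0.065 and 0.085 m or y of cylinder_b_mid in the frame of blow_rig between -0.01 and 0.01 m or y of cylinder_b_mid in the frame of blow_rig between -0.085 and -0.065 m) and x of cylinder_c_mid in the frame of blow_rig between -0.016 and 0.016 m and z of cylinder_c_mid in the frame of blow_rig between 0.01 and 0.024 m and (y of cylinder_c_mid in the frame of blow_rig between 0.065 and 0.085 m or y of cylinder_c_mid in the frame of blow_rig between -0.01 and 0.01 m or y of cylinder_c_mid in the frame of blow_rig between -0.085 and -0.065 m)), for 0.5 s.
At the end, for the whole second after the job is handed in: Every cylinder lies at rest inside the tray (its centre between the walls and below the rim) and the trigger is free (first stage under 0.03 rad, second under 0.02 rad) (all of step 2 and x of cylinder_a_mid in the frame of tray between -0.063 and 0.063 m and y of cylinder_a_mid in the frame of tray between -0.073 and 0.073 m and z of cylinder_a_mid in the frame of tray between 0.004 and 0.055 m and linear speed of each of cylinder_a, cylinder_b, cylinder_c below 0.03 m/s and x of cylinder_b_mid in the frame of tray between -0.063 and 0.063 m and y of cylinder_b_mid in the frame of tray between -0.073 and 0.073 m and z of cylinder_b_mid in the frame of tray between 0.004 and 0.055 m and x of cylinder_c_mid in the frame of tray between -0.063 and 0.063 m and y of cylinder_c_mid in the frame of tray between -0.073 and 0.073 m and z of cylinder_c_mid in the frame of tray between 0.004 and 0.055 m); the robot touches nothing.
It fails at once if a bystander is moved by more than 30 mm (distance of any of pen, follower_rod, oil, measure, brass_padlock from where it was at the start of the episode above 0.03 m).
Of cylinder_a, cylinder_b, cylinder_c only 2 to 3 are there at a start; the rules pass over those that are not, and their reading is None.
At some moment in a run one of cylinder_a, cylinder_b, cylinder_c may be knocked a few centimetres aside while the robot is not near it.
Once in a run the grip may slacken for a moment while it holds something.
It also fails if it takes over 210 s, if anything falls off the work surface, if the arm or the gripper's body presses on something with over 40 N, if the wrist force passes 120 N, or if a joint passes its speed limit or range.

ROBOT

A 7-joint arm with a two-finger parallel gripper is mounted at the origin on a cart in front of the work surface, level with it; the furniture and walls round the work are solid. World frame = base frame: x ahead of the robot, y to its left, z up, the work surface at z = 0. Lengths are in m, angles in rad, forces in N, time in s.
With the tool pointing down it reaches from about 0.4 to 0.85 m from the base axis. Payload 10.4 kg.
Tool frame: the origin (TCP) lies at the very end of the fingers, on their centre line; the grasp point (between the pads) lies 19 mm behind it (manip.pinch_z is the distance from the TCP to the grasp point, in m); z points along the fingers, y is the line along which they close (so a half turn about z gives the same grasp; the last joint's range is limited). The gripper opens to 85 mm and grips with 20 to 120 N. Pads are 22 mm wide; open, the fingers measure 114 mm over their backs; the gripper's body (76 mm by 85 mm) begins 54 mm behind the grasp point. The pads swing forward as they close: fully open they stand 13 mm farther back than shut.
Start: joints at [1.244, 0.332, -0.065, 1.46, 0.022, 1.35, -0.088], TCP at [0.187, -0.596, 0.231] pointing down, gripper open.
Joint ranges: [-2.6, 2.6], [-0.5, 2.12], [-1.47, 1.34], [0.16, 2.42], [-1.27, 4.41], [0.06, 2.06], [-2.6, 2.6]. Speed limits (rad/s): [2.22, 2.22, 2.79, 2.79, 3.14, 3.14, 3.14].

INTERFACE

Orientations are given as a unit quaternion [x, y, z, w].
In Python, from workcell import manip gives the robot as it stands. The module is installed in compiled form; this text tells all that it offers.
- The arm moves only by the shell command python3 -m creep 'ROWS' [OPENING] [FORCE]. ROWS is a JSON object of lists of equal length, an entry for each row: "slide": the shift along the tool's x, y, z in m, a list of three; "twist": the turn about the tool's z in degrees. A call has 1 to 8 rows; each row shifts and turns the commanded pose from where the row before left it, along the tool's axes as they then stand; what a row does not reach is not made up. A row lasts 1/8 s, in which the tool goes at most 62.5 mm and 10.7 degrees, less where a joint would pass 70% of its speed; a pose out of reach is approached as far as the arm can. A call with a gripper value outside its range is refused whole. OPENING is the opening in per cent of the stroke, from 0 (shut) to 100 (fully open), set as the call begins (- or left out, the last holds). The fingers move at their own pace and stop on an object; FORCE is the grip in N (left out, the last holds). Time passes only in rows, so rows that do not move let the fingers close. It gives the time, the measured TCP pose, the force, the opening and the grip force at its end, in the units of the state.
- manip.get_obs(): the state, without advancing time (a new reading comes with each control period).
- manip.camera(name): name is "scene" or "top"; returns (picture, depth): 400x640x3 uint8, blue, green, red; 400x640 float32, m along the optical axis (not along the pixel's ray), 0 where there is no reading.
- manip.camera_params(name): a dict with "intrinsics" (3x3 intrinsics, pixels), "R" (3x3) and "t" (3): a world point X has camera coordinates R X + t. Camera axes: x right, y down, z forward; pixel columns grow to the right and rows downward; lengths in m; the calibration is good to about 2 mm. A picture is of the moment at which its call begins. camera_params takes no time and is no camera call.
- manip.hand_in(): hands the job in; it is judged then, once.
The state is a dict: "clock": time; "joint_pos": joint angles; "joint_velocities": joint speeds; "tau": joint torques, N m; "position": TCP position; "ee_rot": TCP orientation; "ft_force": force on the tool from outside, world axes, zero at the start; "torque": the same for the moment, N m; "grip_width": opening from 0.0 (shut) to 1.0 (fully open); "grasp_force": force on a finger pad.
Only numpy, scipy, OpenCV 4.12 (cv2) and the standard library are available. Lean on these libraries where they do the work, as an engineer would, in place of code of your own. Each camera call takes 0.05 s, during which the arm holds its last target. There are 200 camera calls.

## Working session

There is one attempt and no reset: what is moved stays moved. The work goes in short steps, Python scripts to look and compute and a shell command to move; the robot and the scene stay as the last step left them, time stands still between calls to the robot, and variables do not carry over. Pictures are saved under pics/ and viewed, at most 14 in all, crops included, and the job is handed in when it is done.

```bash
mkdir -p pics; cat > h.py <<'E'
from workcell import manip
import numpy as np, cv2
def cap(name,save=None):
    im,d=manip.camera(name); p=manip.camera_params(name)
    if save: cv2.imwrite('pics/'+save,im)
    K,R,t=[np.array(p[k]) for k in('intrinsics','R','t')]
    v,u=np.mgrid[:im.shape[0],:im.shape[1]]
    P=np.stack([(u-K[0,2])/K[0,0]*d,(v-K[1,2])/K[1,1]*d,d],-1)
    W=(P-t)@R
    W[d==0]=np.nan
    return im,d,W
E
python3 - <<'E'
from h import *
for n in('top','scene'):
    im,d,W=cap(n,n+'0.png'); np.save(n+'0.npy',W)
    p=manip.camera_params(n); print(n,-np.array(p['R']).T@p['t'],(d==0).mean())
    print(np.round(W[::80,::80].reshape(-1,3),2)[::3].tolist())
print(manip.get_obs(),manip.pinch_z)
E
```

```text
top [ 0.45806321 -0.13284198  1.16009791] 0.0038671875
[[0.97, 0.6, 0.3], [0.85, 0.02, 0.5], [0.93, -0.42, 0.36], [0.78, 0.39, 0.33], [0.91, -0.09, -0.0], [0.9, -0.77, 0.0], [0.66, 0.32, 0.08], [0.67, -0.32, 0.0], [0.45, 0.62, 0.23], [0.45, 0.13, 0.0], [0.45, -0.53, -0.0], [0.18, 0.73, -0.27], [0.11, -0.08, -0.62], [0.06, -1.23, -0.93]]
scene [0.05923732 0.525326   0.76569066] 0.004
[[0.97, 0.25, 0.58], [0.92, -0.28, 0.49], [0.89, -2.18, 0.12], [0.97, 0.17, 0.41], [0.94, -0.65, 0.14], [0.16, -0.57, 0.36], [0.78, 0.15, 0.27], [0.51, -0.5, 0.03], [0.78, 0.46, 0.28], [0.55, 0.15, 0.17], [0.33, -1.37, -0.93], [0.77, 0.43, 0.02], [0.37, 0.12, 0.01], [-0.01, 0.06, 0.28]]
{'clock': 0.1, 'joint_pos': array([ 1.24439881,  0.33280469, -0.06471835,  1.46081584,  0.02160826,
        1.34990219, -0.08847635]), 'joint_velocities': array([ 0.00144034, -0.00145008,  0.00121288, -0.00100575, -0.00226126,
        0.0008229 ,  0.00015282]), 'tau': array([ 6.87545034e-04, -6.26747417e+01,  4.89535835e-02, -3.92432106e+01,
        1.63813296e-02,  6.92413174e-03,  4.27897623e-05]), 'position': array([ 0.18687687, -0.59607382,  0.23061784]), 'ee_rot': array([ 9.88480733e-01,  1.51345498e-01, -1.21204202e-04, -6.05087605e-04]), 'ft_force': array([-1.2228443 , -0.56996185,  0.02609594]), 'torque': array([-0.04467801,  0.01731914,  0.03547621]), 'grasp_force': 0.0, 'grip_width': 0.996288274954893} 0.0187
```

View pics/top0.png

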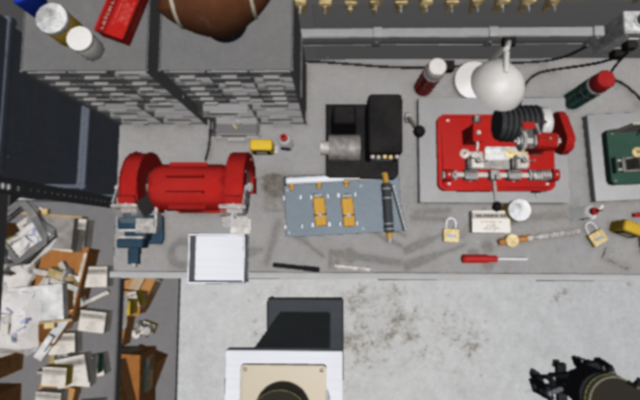

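View pics/scene0.png

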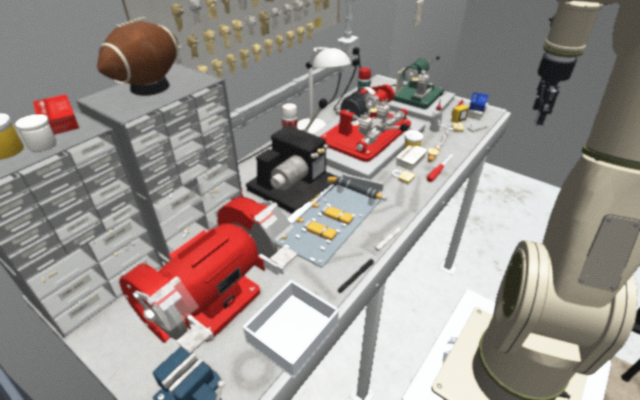

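The top view shows the rig plate at about (285–400, 178–235), with cylinders at (320,211) and (348,210). The gun is at (388,208), the tray at (218,258), the pen at (296,267) and the rod at (352,267). I'll crop in and measure.

```bash
python3 - <<'E'
from h import *
im=cv2.imread('pics/top0.png'); W=np.load('top0.npy')
c=im[160:290,180:420]; cv2.imwrite('pics/crop0.png',cv2.resize(c,None,fx=3.3,fy=3.3,interpolation=cv2.INTER_CUBIC))
h=cv2.cvtColor(im,cv2.COLOR_BGR2HSV)
m=cv2.inRange(h,(10,110,90),(30,255,255)); m[:170]=0;m[240:]=0;m[:,:280]=0;m[:,410:]=0
n,l,s,ce=cv2.connectedComponentsWithStats(m)
for i in range(1,n):
    if s[i,4]>15: print(s[i],ce[i].round(1),np.nanmedian(W[l==i],0).round(3),np.nanmin(W[l==i],0).round(3),np.nanmax(W[l==i],0).round(3))
for r in (195,200,205,210,215,220,225,230): print(r,[tuple(np.round(W[r,c],3)) for c in range(378,404,3)])
for u,v in [(190,258),(246,258),(218,236),(218,279),(218,258),(284,210),(340,228),(296,267),(352,267)]: print((u,v),W[v,u].round(3))
E
```

```text
[382 172   7  11  64] [385.  176.9] [ 0.62  -0.27   0.045] [ 0.605 -0.28   0.028] [ 0.635 -0.263  0.054]
[344 181   4   6  19] [345.7 183.3] [ 0.606 -0.166  0.022] [ 0.598 -0.169  0.016] [ 0.612 -0.161  0.026]
[317 183   4   5  17] [318.6 184.7] [ 0.603 -0.092  0.021] [ 0.595 -0.095  0.007] [ 0.607 -0.086  0.029]
[290 184   4   6  18] [291.3 186.4] [ 0.598 -0.016  0.022] [ 0.589 -0.021  0.016] [ 0.603 -0.012  0.028]
[313 197  14  29 292] [319.4 210.9] [ 0.532 -0.093  0.024] [ 0.491 -0.112  0.017] [ 0.568 -0.076  0.03 ]
[342 198  13  29 287] [347.8 211.4] [ 0.53  -0.172  0.024] [ 0.489 -0.188  0.018] [ 0.565 -0.155  0.03 ]
[387 232   5   6  25] [389.  234.2] [ 0.467 -0.278  0.052] [ 0.46  -0.284  0.046] [ 0.473 -0.274  0.056]
195 [(np.float64(0.575), np.float64(-0.255), np.float64(0.004)), (np.float64(0.575), np.float64(-0.264), np.float64(0.005)), (np.float64(0.57), np.float64(-0.266), np.float64(0.055)), (np.float64(0.57), np.float64(-0.273), np.float64(0.057)), (np.float64(0.57), np.float64(-0.281), np.float64(0.057)), (np.float64(0.575), np.float64(-0.296), np.float64(0.01)), (np.
[... 3568 characters left out ...]
at64(0.478), np.float64(-0.267), np.float64(0.041)), (np.float64(0.478), np.float64(-0.273), np.float64(0.054)), (np.float64(0.478), np.float64(-0.281), np.float64(0.057)), (np.float64(0.478), np.float64(-0.289), np.float64(0.053)), (np.float64(0.479), np.float64(-0.304), np.float64(0.003)), (np.float64(0.479), np.float64(-0.312), np.float64(0.007)), (np.float64(0.479), np.float64(-0.321), np.float64(0.004))]
(190, 258) [0.402 0.249 0.046]
(246, 258) [0.402 0.102 0.032]
(218, 236) [0.461 0.187 0.007]
(218, 279) [0.343 0.184 0.006]
(218, 258) [0.4   0.186 0.003]
(284, 210) [0.533 0.005 0.001]
(340, 228) [ 0.484 -0.15   0.006]
(296, 267) [ 0.378 -0.031  0.016]
(352, 267) [ 0.378 -0.183  0.008]
```

View pics/crop0.png

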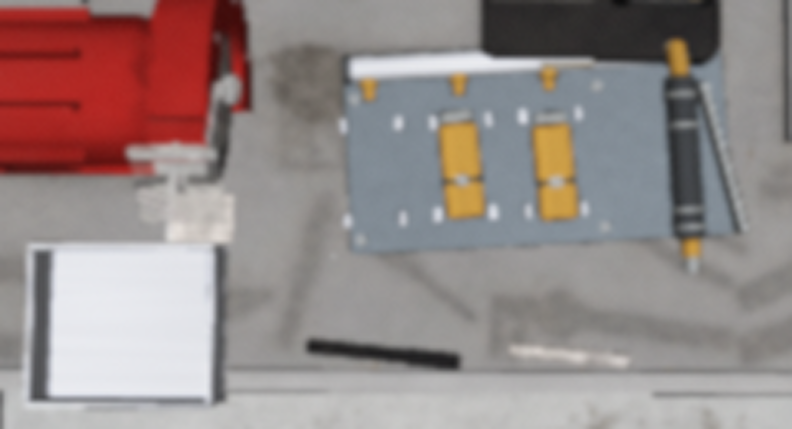

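Two cylinders are present, in the middle and right nests with their noses to the far side; the left nest is empty. The rig is yawed about +3°. Estimated positions:
- Middle nest: (0.533, -0.095)
- Right nest: (0.537, -0.170)
- Gun pinch: (0.539, -0.278)
- Tray: (0.402, 0.176)

Next I'll align the tool and move above the gun.

```bash
python3 -m creep '{"slide":[[0,0,0],[0,0,0]],"twist":[7.2,7.2]}' 78 60
python3 -m creep '{"slide":[[0.046,-0.0363,0],[0.046,-0.0363,0],[0.046,-0.0363,0],[0.046,-0.0363,0],[0.046,-0.0363,0],[0.046,-0.0363,0],[0.046,-0.0363,0],[0.046,-0.0363,0]],"twist":[0,0,0,0,0,0,0,0]}'
cat > s.py <<'E'
from h import *
import sys
from scipy.spatial.transform import Rotation as Ro
def st():
    o=manip.get_obs(); R=Ro.from_quat(o['ee_rot']).as_matrix()
    print('t',round(o['clock'],2),'pos',o['position'].round(4),'yaw',np.degrees(np.arctan2(R[1,0],R[0,0])).round(2),'tilt',R[:2,2].round(3),'F',o['ft_force'].round(1),'w',round(o['grip_width']*85,1),'gf',round(o['grasp_force'],1),'j',o['joint_pos'].round(2))
    return o,R
if __name__=='__main__':
    o,R=st()
    if len(sys.argv)>3: print('slide to target',(R.T@(np.array(list(map(float,sys.argv[1:4])))-o['position'])).round(4))
E
python3 s.py 0.539 -0.2865 0.026
```

```text
clock: 0.35
position: [0.1868, -0.5962, 0.2308]
ee_rot: [1.0, 0.024, -0.0, -0.0]
ft_force: [0.6, 0.1, -0.6]
grip_width: 0.78
grasp_force: 0.0
clock: 1.35
position: [0.5403, -0.2858, 0.2311]
ee_rot: [1.0, 0.026, -0.0, -0.0]
ft_force: [0.4, 0.2, 0.4]
grip_width: 0.78
grasp_force: 0.0
t 1.35 pos [ 0.5403 -0.2858  0.2311] yaw 2.99 tilt [-0. -0.] F [0.4 0.2 0.4] w 66.3 gf 0.0 j [ 0.65  0.32 -0.3   1.49  0.1   1.35 -1.18]
slide to target [-0.0012  0.0007  0.2051]
```

```bash
python3 -m creep '{"slide":[[-0.001,0.001,0.05],[0,0,0.05],[0,0,0.04],[0,0,0],[0,0,0]],"twist":[0,0,0,0,0]}'; python3 - <<'E'
from h import *
im,d,W=cap('scene','s1.png')
cv2.imwrite('pics/s1c.png',cv2.resize(im[120:290,220:440],None,fx=3.4,fy=3.4,interpolation=cv2.INTER_CUBIC))
E
```

```text
clock: 1.98
position: [0.5392, -0.2885, 0.093]
ee_rot: [1.0, 0.026, 0.001, 0.0]
ft_force: [-0.8, 0.3, 0.6]
grip_width: 0.78
grasp_force: 0.0
```

View pics/s1c.png

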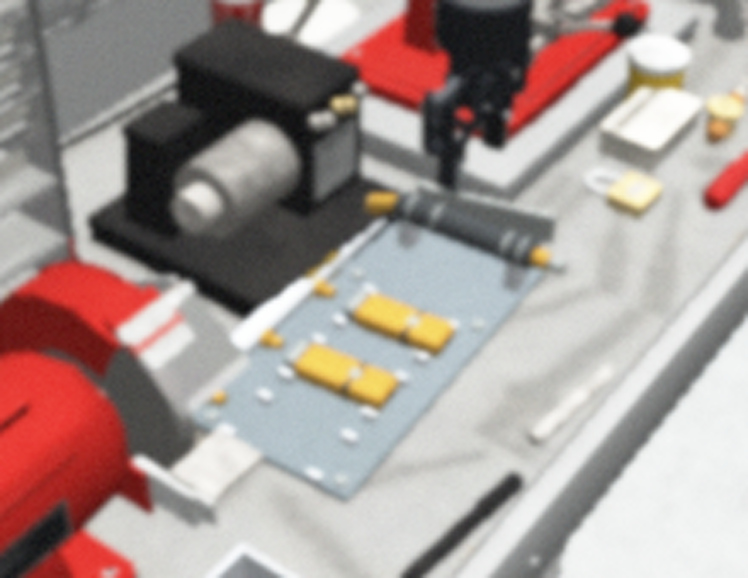

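The scene crop shows the hand above the gun, its finger tip at about crop (450,180), with both cylinders lying in their nests. Next I'll descend and centre on the pinch point.

```bash
python3 -m creep '{"slide":[[0,-0.001,0.02],[0,-0.001,0.02],[0,0,0.02],[0,0,0.007],[0,0,0]],"twist":[0,0,0,0,0]}'; python3 s.py 0.539 -0.278 0.026
```

```text
clock: 2.65
position: [0.5379, -0.286, 0.0236]
ee_rot: [1.0, 0.026, -0.0, -0.0]
ft_force: [-0.1, 0.4, -0.8]
grip_width: 0.782
grasp_force: 0.0
t 2.65 pos [ 0.5379 -0.286   0.0236] yaw 3.01 tilt [-0.001  0.001] F [-0.1  0.4 -0.8] w 66.4 gf 0.0 j [ 0.64  0.51 -0.28  1.69  0.17  0.96 -1.22]
slide to target [ 0.0015 -0.0079 -0.0024]
```

```bash
python3 -m creep '{"slide":[[0,-0.004,-0.002],[0,-0.004,0],[0,0,0]],"twist":[0,0,0]}'; python3 s.py;  python3 -m creep '{"slide":[[0,0,0],[0,0,0],[0,0,0],[0,0,0]],"twist":[0,0,0,0]}' 10 50; python3 s.py
```

```text
clock: 3.02
position: [0.5381, -0.2777, 0.0268]
ee_rot: [1.0, 0.027, 0.0, 0.0]
ft_force: [-0.5, 0.2, 0.9]
grip_width: 0.78
grasp_force: 0.0
t 3.02 pos [ 0.5381 -0.2777  0.0268] yaw 3.05 tilt [ 0.001 -0.   ] F [-0.5  0.2  0.9] w 66.3 gf 0.0 j [ 0.63  0.5  -0.29  1.7   0.17  0.96 -1.24]
clock: 3.52
position: [0.5379, -0.2802, 0.0281]
ee_rot: [1.0, 0.025, 0.0, 0.001]
ft_force: [-6.3, -1.9, 14.7]
grip_width: 0.365
grasp_force: 52.4
t 3.52 pos [ 0.5379 -0.2802  0.0281] yaw 2.88 tilt [ 0.001 -0.002] F [-6.3 -1.9 14.7] w 31.0 gf 52.4 j [ 0.63  0.5  -0.29  1.7   0.17  0.96 -1.24]
```

```bash
python3 -m creep '{"slide":[[0,0,-0.001],[0,0,0],[0,0,0],[0,0,0],[0,0,0],[0,0,0],[0,0,0],[0,0,0]],"twist":[0,0,0,0,0,0,0,0]}'; python3 s.py;python3 - <<'E'
from h import *
im,d,W=cap('top','t1.png'); 
cv2.imwrite('pics/t1c.png',cv2.resize(im[160:290,250:430],None,fx=4.2,fy=4.2,interpolation=cv2.INTER_CUBIC))
E
```

```text
clock: 4.53
position: [0.5379, -0.2802, 0.0282]
ee_rot: [1.0, 0.025, 0.001, 0.001]
ft_force: [-1.3, -4.8, 6.1]
grip_width: 0.368
grasp_force: 51.4
t 4.53 pos [ 0.5379 -0.2802  0.0282] yaw 2.89 tilt [ 0.001 -0.002] F [-1.3 -4.8  6.1] w 31.3 gf 51.4 j [ 0.63  0.5  -0.29  1.7   0.17  0.96 -1.24]
```

View pics/t1c.png

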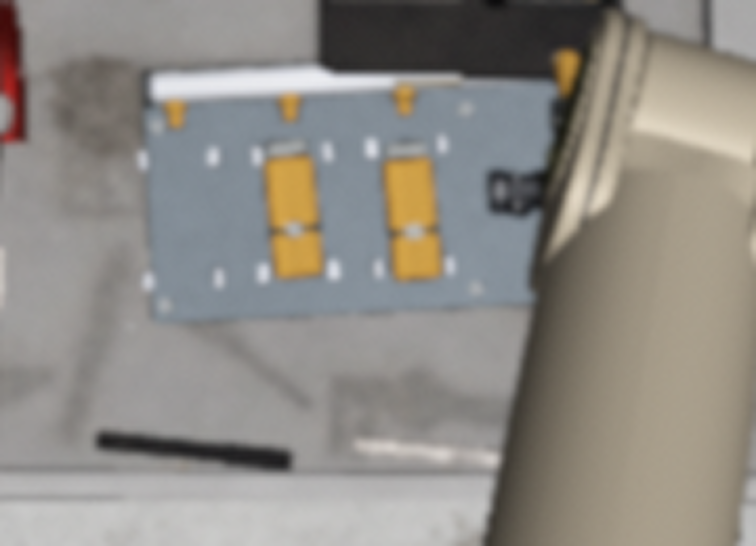

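The top view shows both cylinders undisturbed, at crop (294,215) and (413,215), with noses to the nozzles, and the gripper squeezed shut on the gun. I'll release and move to the right cylinder.

```bash
python3 -m creep '{"slide":[[0,0,0],[0,0,0],[0,0.004,0],[0,0.004,0],[0,0,0]],"twist":[0,0,0,0,0]}' 78; python3 s.py;  python3 -m creep '{"slide":[[0,0,-0.01],[0,0,-0.03],[0,0,-0.04],[0,0,-0.02],[0,-0.05,0],[0,-0.05,0],[0,0,0],[0,0,0]],"twist":[0,0,0,0,0,0,0,0]}' - 60; python3 s.py 0.537 -0.1705 0.012
python3 - <<'E'
from h import *
im=cv2.imread('pics/t1.png')
h=cv2.cvtColor(im,cv2.COLOR_BGR2HSV); m=cv2.inRange(h,(10,110,90),(30,255,255)); m[:192]=0;m[240:]=0;m[:,:280]=0;m[:,370:]=0
p=manip.camera_params('top');K,R,t=[np.array(p[k]) for k in('intrinsics','R','t')]
n,l,s,ce=cv2.connectedComponentsWithStats(m)
for i in range(1,n):
    if s[i,4]<100: continue
    v,u=np.where(l==i); r=cv2.minAreaRect(np.c_[u,v].astype(np.float32))
    q=R.T@np.linalg.solve(K,[*ce[i],1]); c=-R.T@t; X=c+q*(0.024-c[2])/q[2]
    print(ce[i],r,X.round(4))
E
```

```text
clock: 5.2
position: [0.5381, -0.2865, 0.0272]
ee_rot: [1.0, 0.026, -0.0, -0.0]
ft_force: [-0.1, -0.5, 0.0]
grip_width: 0.781
grasp_force: 0.0
t 5.2 pos [ 0.5381 -0.2865  0.0272] yaw 2.98 tilt [-0.  0.] F [-0.1 -0.5  0. ] w 66.4 gf 0.0 j [ 0.64  0.5  -0.28  1.69  0.16  0.97 -1.22]
clock: 6.2
position: [0.5328, -0.1868, 0.1274]
ee_rot: [1.0, 0.026, -0.0, 0.0]
ft_force: [-0.3, -0.0, -0.0]
grip_width: 0.779
grasp_force: 0.0
t 6.2 pos [ 0.5328 -0.1868  0.1274] yaw 3.01 tilt [-0.    -0.001] F [-0.3 -0.  -0. ] w 66.3 gf 0.0 j [ 0.56  0.31 -0.35  1.74  0.12  1.12 -1.35]
slide to target [ 0.005  -0.0161  0.1153]
[319.40068493 210.9760274 ] ((319.4653625488281, 211.15347290039062), (28.259056091308594, 11.044912338256836), 84.2894058227539) [ 0.5295 -0.094   0.024 ]
[347.75087719 211.38245614] ((347.767333984375, 211.67327880859375), (28.159555435180664, 11.144416809082031), 84.2894058227539) [ 0.5286 -0.1711  0.024 ]
```

```bash
python3 -m creep '{"slide":[[0.001,-0.016,0.03],[0,0,0.04],[0,0,0.03],[0,0,0.015],[0,0,0],[0,0,0]],"twist":[0,0,0,0,0,0]}' 65; python3 s.py;  python3 -m creep '{"slide":[[0,0,0],[0,0,0],[0,0,0],[0,0,0]],"twist":[0,0,0,0]}' 10 60; python3 s.py
```

```text
clock: 6.95
position: [0.534, -0.1708, 0.0135]
ee_rot: [1.0, 0.026, 0.001, 0.0]
ft_force: [0.7, -0.0, -0.3]
grip_width: 0.65
grasp_force: 0.0
t 6.95 pos [ 0.534  -0.1708  0.0135] yaw 2.97 tilt [ 0.002 -0.001] F [ 0.7 -0.  -0.3] w 55.2 gf 0.0 j [ 0.51  0.44 -0.34  1.83  0.18  0.9  -1.43]
clock: 7.45
position: [0.534, -0.1708, 0.0139]
ee_rot: [1.0, 0.026, 0.001, 0.001]
ft_force: [-2.4, -0.4, 8.3]
grip_width: 0.367
grasp_force: 59.3
t 7.45 pos [ 0.534  -0.1708  0.0139] yaw 3.0 tilt [ 0.002 -0.001] F [-2.4 -0.4  8.3] w 31.2 gf 59.3 j [ 0.51  0.44 -0.34  1.83  0.18  0.9  -1.43]
```

```bash
python3 -m creep '{"slide":[[0,0,-0.02],[0,0,-0.035],[0,0,0]],"twist":[0,0,0]}'; python3 s.py; python3 -m creep '{"slide":[[0,0,0],[0,0,0],[0,0,0],[0,0,0],[0,0,0],[0,0,0],[0,0,0],[0,0,0]],"twist":[-10,-10,-10,-10,-10,-10,-10,-10]}'; python3 s.py
```

```text
clock: 7.82
position: [0.5352, -0.1707, 0.0711]
ee_rot: [1.0, 0.026, 0.003, 0.001]
ft_force: [-0.8, -0.3, -3.0]
grip_width: 0.366
grasp_force: 60.0
t 7.83 pos [ 0.5352 -0.1707  0.0711] yaw 3.01 tilt [ 0.006 -0.002] F [-0.8 -0.3 -3. ] w 31.1 gf 60.0 j [ 0.53  0.36 -0.36  1.8   0.15  1.   -1.4 ]
clock: 8.82
position: [0.5326, -0.1702, 0.0671]
ee_rot: [0.747, 0.665, -0.0, -0.0]
ft_force: [0.4, -0.8, -1.8]
grip_width: 0.371
grasp_force: 59.8
t 8.82 pos [ 0.5326 -0.1702  0.0671] yaw 83.34 tilt [-0.001  0.   ] F [ 0.4 -0.8 -1.8] w 31.6 gf 59.8 j [ 0.72  0.41 -0.59  1.79  0.26  1.02 -0.08]
```

```bash
python3 -m creep '{"slide":[[0,0,0],[0,0,0],[0,0,0],[0,0,0],[0,0,0],[0,0,0],[0,0,0],[0,0,0]],"twist":[-10,-10,-10,-10,-10,-10,-10,-10]}'; python3 -m creep '{"slide":[[0,0,0],[0,0,0],[0,0,0]],"twist":[-10,-10,0]}';  python3 s.py 0.535 -0.1708 0.014
```

```text
clock: 9.82
position: [0.5326, -0.1703, 0.0671]
ee_rot: [0.145, 0.989, -0.0, -0.0]
ft_force: [0.6, -0.6, -2.5]
grip_width: 0.365
grasp_force: 59.8
clock: 10.2
position: [0.5326, -0.1704, 0.067]
ee_rot: [-0.026, 1.0, 0.0, -0.0]
ft_force: [-0.3, -0.0, -1.6]
grip_width: 0.363
grasp_force: 59.9
t 10.2 pos [ 0.5326 -0.1704  0.067 ] yaw -177.07 tilt [-0.001  0.   ] F [-0.3 -0.  -1.6] w 30.8 gf 59.9 j [ 0.97  0.51 -0.91  1.78  0.45  1.08  1.52]
slide to target [-0.0024 -0.0006  0.053 ]
```

```bash
python3 -m creep '{"slide":[[-0.0025,0,0.025],[0,0,0.02],[0,0,0.0075],[0,0,0],[0,0,0]],"twist":[0,0,0,0,0]}'; python3 s.py; python3 -m creep '{"slide":[[0,0,0],[0,0,0],[0,0,0],[0,0,-0.05],[0,0,-0.06],[0,0,0]],"twist":[0,0,0,0,0,0]}' 65; python3 s.py 0.5345 -0.094 0.0135
```

```text
clock: 10.82
position: [0.5358, -0.1701, 0.015]
ee_rot: [-0.026, 1.0, -0.0, 0.0]
ft_force: [0.5, 0.6, -2.0]
grip_width: 0.366
grasp_force: 59.9
t 10.82 pos [ 0.5358 -0.1701  0.015 ] yaw -177.03 tilt [ 0. -0.] F [ 0.5  0.6 -2. ] w 31.1 gf 59.9 j [ 0.92  0.58 -0.86  1.8   0.52  1.    1.48]
clock: 11.58
position: [0.5383, -0.1704, 0.1294]
ee_rot: [-0.026, 1.0, -0.002, 0.003]
ft_force: [0.8, -0.6, -1.4]
grip_width: 0.648
grasp_force: 0.0
t 11.57 pos [ 0.5383 -0.1704  0.1294] yaw -177.0 tilt [ 0.007 -0.003] F [ 0.8 -0.6 -1.4] w 55.0 gf 0.0 j [ 1.    0.44 -0.95  1.72  0.39  1.18  1.57]
slide to target [0.0006 0.0769 0.1157]
```

```bash
cat > det.py <<'E'
from h import *
import sys
im,d,W=cap('top','d%s.png'%sys.argv[1])
h=cv2.cvtColor(im,cv2.COLOR_BGR2HSV); m=cv2.inRange(h,(10,110,90),(30,255,255)); m[:192]=0;m[270:]=0;m[:,:260]=0;m[:,380:]=0
p=manip.camera_params('top');K,R,t=[np.array(p[k]) for k in('intrinsics','R','t')]
n,l,s,ce=cv2.connectedComponentsWithStats(m)
for i in range(1,n):
    if s[i,4]<30: continue
    v,u=np.where(l==i); r=cv2.minAreaRect(np.c_[u,v].astype(np.float32))
    q=R.T@np.linalg.solve(K,[*ce[i],1]); c=-R.T@t; X=c+q*(0.024-c[2])/q[2]
    print(ce[i].round(1),s[i,4],np.round(r[1],1),round(r[2],1),X.round(4))
cv2.imwrite('pics/d%sc.png'%sys.argv[1],cv2.resize(im[160:290,250:430],None,fx=4.2,fy=4.2,interpolation=cv2.INTER_CUBIC))
E
python3 det.py 2; python3 s.py 0.5345 -0.094 0.0135
```

```text
[319.1 212.7] 253 [27.8 11.3] 84.3 [ 0.5249 -0.0932  0.024 ]
t 11.62 pos [ 0.5368 -0.1705  0.1268] yaw -177.01 tilt [ 0.003 -0.002] F [-0.7 -0.7 -1.6] w 55.3 gf 0.0 j [ 1.    0.44 -0.95  1.72  0.39  1.18  1.57]
slide to target [-0.0013  0.0768  0.1132]
```

View pics/d2c.png

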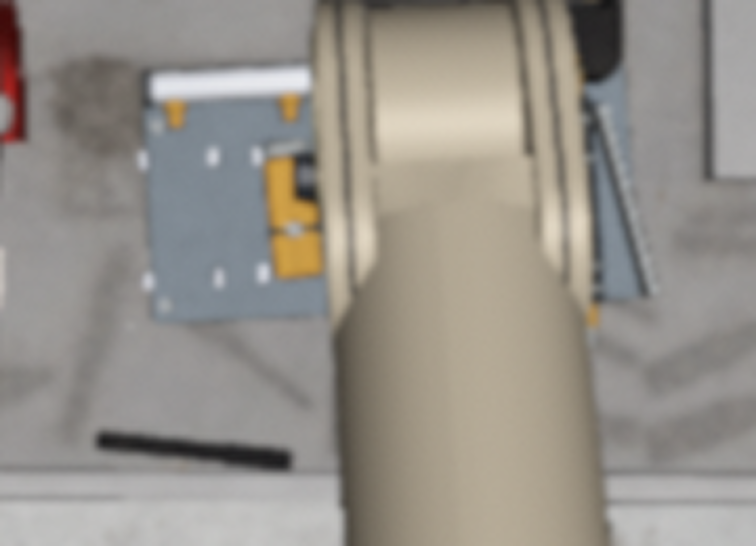

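The middle cylinder is still in place at crop (294,215), partly hidden by the wrist. The trigger is back to its free position at crop (625,200). Next I'll grasp the middle cylinder.

```bash
python3 -m creep '{"slide":[[0,0.04,0],[-0.0005,0.0368,0.02],[0,0,0.05],[0,0,0.03],[0,0,0.0125],[0,0,0],[0,0,0]],"twist":[0,0,0,0,0,0,0]}'; python3 s.py;  python3 -m creep '{"slide":[[0,0,0],[0,0,0],[0,0,0],[0,0,0],[0,0,-0.02],[0,0,-0.035],[0,0,0]],"twist":[0,0,0,0,0,0,0]}' 10 60; python3 s.py
```

```text
clock: 12.5
position: [0.5328, -0.0935, 0.0133]
ee_rot: [-0.026, 1.0, -0.0, 0.001]
ft_force: [-0.0, 0.6, 1.1]
grip_width: 0.647
grasp_force: 0.0
t 12.5 pos [ 0.5328 -0.0935  0.0133] yaw -177.01 tilt [ 0.001 -0.   ] F [-0.   0.6  1.1] w 55.0 gf 0.0 j [ 0.83  0.55 -0.89  1.86  0.51  0.98  1.33]
clock: 13.38
position: [0.5339, -0.0935, 0.0707]
ee_rot: [-0.026, 1.0, -0.001, 0.002]
ft_force: [0.2, -0.2, -1.8]
grip_width: 0.368
grasp_force: 60.0
t 13.38 pos [ 0.5339 -0.0935  0.0707] yaw -176.99 tilt [ 0.005 -0.001] F [ 0.2 -0.2 -1.8] w 31.2 gf 60.0 j [ 0.88  0.47 -0.95  1.82  0.44  1.07  1.39]
```

```bash
python3 -m creep '{"slide":[[0,0,0],[0,0,0],[0,0,0],[0,0,0],[0,0,0],[0,0,0],[0,0,0],[0,0,0]],"twist":[10,10,10,10,10,10,10,10]}';python3 -m creep '{"slide":[[0,0,0],[0,0,0],[0,0,0],[0,0,0],[0,0,0],[0,0,0],[0,0,0],[0,0,0]],"twist":[10,10,10,10,10,10,10,10]}'; python3 -m creep '{"slide":[[0,0,0],[0,0,0],[0,0,0]],"twist":[10,10,0]}';  python3 s.py 0.534 -0.094 0.0145
```

```text
clock: 14.38
position: [0.5317, -0.0933, 0.0671]
ee_rot: [0.625, 0.781, -0.0, -0.0]
ft_force: [-0.0, -0.7, -1.2]
grip_width: 0.366
grasp_force: 60.0
clock: 15.38
position: [0.5317, -0.0933, 0.0671]
ee_rot: [0.98, 0.197, -0.0, -0.0]
ft_force: [-0.6, -0.8, -2.3]
grip_width: 0.366
grasp_force: 60.0
clock: 15.75
position: [0.5318, -0.0932, 0.0672]
ee_rot: [1.0, 0.027, -0.0, -0.0]
ft_force: [-0.4, -0.2, -2.8]
grip_width: 0.372
grasp_force: 60.0
t 15.75 pos [ 0.5318 -0.0932  0.0672] yaw 3.09 tilt [-0. -0.] F [-0.4 -0.2 -2.8] w 31.6 gf 60.0 j [ 0.43  0.33 -0.39  1.85  0.15  0.99 -1.54]
slide to target [0.0022 0.0009 0.0527]
```

```bash
python3 -m creep '{"slide":[[0.002,0.0005,0.025],[0,0,0.02],[0,0,0.0075],[0,0,0],[0,0,0]],"twist":[0,0,0,0,0]}'; python3 s.py; python3 -m creep '{"slide":[[0,0,0],[0,0,0],[0,0,0],[0,0,-0.05],[0,0,-0.06],[0,0.06,0],[0,0.06,0],[0,0.06,0]],"twist":[0,0,0,0,0,0,0,0]}' 65;python3 -m creep '{"slide":[[0,0.01,0],[0,0,0],[0,0,0]],"twist":[0,0,0]}' 78; python3 det.py 3; python3 s.py 0.538 -0.2865 0.0265
```

```text
clock: 16.38
position: [0.5344, -0.0938, 0.0153]
ee_rot: [1.0, 0.027, 0.0, 0.0]
ft_force: [-0.5, -0.5, -2.3]
grip_width: 0.37
grasp_force: 59.9
t 16.38 pos [ 0.5344 -0.0938  0.0153] yaw 3.08 tilt [ 0.001 -0.   ] F [-0.5 -0.5 -2.3] w 31.4 gf 59.9 j [ 0.41  0.41 -0.38  1.88  0.19  0.89 -1.57]
clock: 17.38
position: [0.5436, -0.2754, 0.1253]
ee_rot: [1.0, 0.027, 0.0, 0.0]
ft_force: [0.9, 0.2, 0.0]
grip_width: 0.646
grasp_force: 0.0
clock: 17.75
position: [0.5446, -0.2814, 0.1248]
ee_rot: [1.0, 0.028, 0.0, -0.0]
ft_force: [0.1, 1.0, -0.4]
grip_width: 0.778
grasp_force: 0.0
[318.6 205.9] 287 [28.1 11.1] 85.6 [ 0.5434 -0.0918  0.024 ]
[346.5 205.4] 273 [27.3 11. ] 84.3 [ 0.5449 -0.1676  0.024 ]
t 17.8 pos [ 0.5446 -0.2814  0.125 ] yaw 3.16 tilt [0.    0.001] F [-0.3  0.1 -0.7] w 66.0 gf 0.0 j [ 0.64  0.4  -0.3   1.61  0.13  1.15 -1.2 ]
slide to target [-0.0069  0.0047  0.0985]
```

View pics/d3c.png

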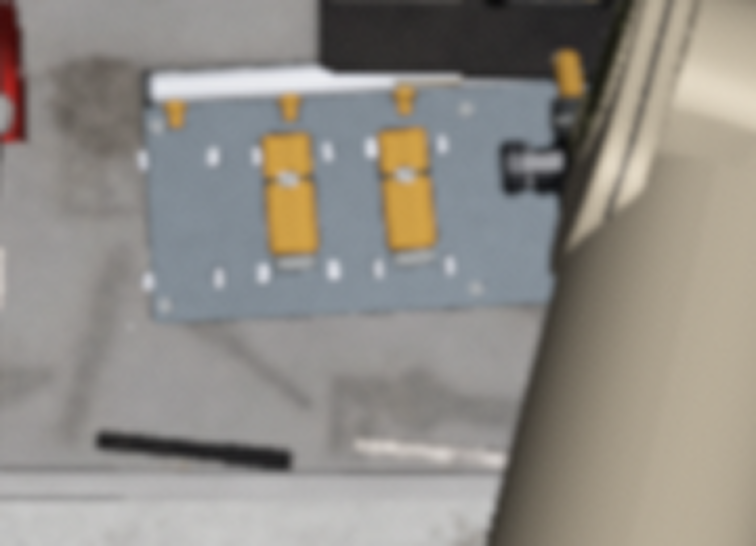

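Both cylinders are reversed, at crop (291,195) and (407,190), with the plain end to the nozzles and inside tolerance. Now the second squeeze.

```bash
python3 -m creep '{"slide":[[-0.007,0.005,0.02],[0,0,0.03],[0,0,0.03],[0,0,0.0185],[0,0,0],[0,0,0]],"twist":[0,0,0,0,0,0]}'; python3 s.py; python3 -m creep '{"slide":[[0,-0.003,0],[0,-0.003,0],[0,0,0],[0,0,0]],"twist":[0,0,0,0]}'; python3 -m creep '{"slide":[[0,0,0],[0,0,0],[0,0,0],[0,0,0],[0,0,0],[0,0,0],[0,0,0],[0,0,0]],"twist":[0,0,0,0,0,0,0,0]}' 10 50; python3 s.py;python3 -m creep '{"slide":[[0,0,0],[0,0,0],[0,0,0],[0,0,0],[0,0,0],[0,0,0]],"twist":[0,0,0,0,0,0]}'; python3 det.py 4
```

```text
clock: 18.55
position: [0.5382, -0.2889, 0.0275]
ee_rot: [1.0, 0.026, 0.001, 0.0]
ft_force: [-0.1, -0.0, 0.1]
grip_width: 0.782
grasp_force: 0.0
t 18.55 pos [ 0.5382 -0.2889  0.0275] yaw 3.03 tilt [ 0.002 -0.001] F [-0.1 -0.   0.1] w 66.5 gf 0.0 j [ 0.64  0.5  -0.28  1.69  0.16  0.97 -1.22]
clock: 19.05
position: [0.5371, -0.283, 0.0265]
ee_rot: [1.0, 0.026, 0.0, 0.0]
ft_force: [-0.2, -0.3, -0.3]
grip_width: 0.782
grasp_force: 0.0
clock: 20.05
position: [0.5368, -0.2804, 0.0275]
ee_rot: [1.0, 0.027, -0.001, -0.002]
ft_force: [-9.2, 10.5, 18.7]
grip_width: 0.373
grasp_force: 52.1
t 20.05 pos [ 0.5368 -0.2804  0.0275] yaw 3.05 tilt [-0.002  0.003] F [-9.2 10.5 18.7] w 31.7 gf 52.1 j [ 0.63  0.5  -0.28  1.7   0.16  0.97 -1.23]
clock: 20.8
position: [0.5368, -0.2803, 0.0275]
ee_rot: [1.0, 0.027, -0.001, -0.002]
ft_force: [-10.1, 9.9, 18.8]
grip_width: 0.367
grasp_force: 52.1
[318.6 205.9] 286 [28.1 11. ] 85.2 [ 0.5433 -0.0918  0.024 ]
[346.5 205.3] 272 [27. 11.] 84.3 [ 0.545  -0.1676  0.024 ]
```

Both cylinders stayed in place and full squeeze was held for over a second. I'll release and pick up the right cylinder.

```bash
python3 -m creep '{"slide":[[0,0,0],[0,0,0],[0,0.003,0],[0,0.003,0],[0,0,0],[0,0,-0.02],[0,0,-0.04],[0,0,-0.04]],"twist":[0,0,0,0,0,0,0,0]}' 78; python3 -m creep '{"slide":[[0,-0.06,0],[0,-0.057,0],[0,0,0],[0,0,0]],"twist":[0,0,0,0]}' 65 70; python3 s.py 0.539 -0.169 0.013; python3 det.py 5
```

```text
clock: 21.85
position: [0.5375, -0.2887, 0.1289]
ee_rot: [1.0, 0.026, 0.0, 0.0]
ft_force: [0.7, -1.0, -0.1]
grip_width: 0.781
grasp_force: 0.0
clock: 22.35
position: [0.5315, -0.1725, 0.1276]
ee_rot: [1.0, 0.026, 0.001, 0.001]
ft_force: [-0.2, -0.2, -0.5]
grip_width: 0.649
grasp_force: 0.0
t 22.35 pos [ 0.5315 -0.1725  0.1276] yaw 3.02 tilt [ 0.001 -0.001] F [-0.2 -0.2 -0.5] w 55.1 gf 0.0 j [ 0.54  0.29 -0.36  1.75  0.11  1.12 -1.37]
slide to target [ 0.0075 -0.0033  0.1146]
[317.6 205.1] 231 [28. 10.] 90.0 [ 0.5455 -0.089   0.024 ]
```

```bash
python3 -m creep '{"slide":[[0.0075,-0.003,0.03],[0,0,0.05],[0,0,0.03],[0,0,0.0045],[0,0,0],[0,0,0]],"twist":[0,0,0,0,0,0]}'; python3 s.py;  python3 -m creep '{"slide":[[0,0,0],[0,0,0],[0,0,0],[0,0,0],[0,0,-0.02],[0,0,-0.05],[0,0,-0.05],[0,0,-0.05]],"twist":[0,0,0,0,0,0,0,0]}' 10 70; python3 s.py 0.425 0 0.18;  python3 s.py 0.402 0.204 0.18
```

```text
clock: 23.15
position: [0.5396, -0.1693, 0.0135]
ee_rot: [1.0, 0.026, 0.001, 0.0]
ft_force: [0.1, 0.3, 1.0]
grip_width: 0.649
grasp_force: 0.0
t 23.15 pos [ 0.5396 -0.1693  0.0135] yaw 2.97 tilt [ 0.002 -0.001] F [0.1 0.3 1. ] w 55.1 gf 0.0 j [ 0.5   0.45 -0.34  1.82  0.18  0.9  -1.43]
clock: 24.15
position: [0.5383, -0.1684, 0.1847]
ee_rot: [1.0, 0.026, 0.0, 0.0]
ft_force: [0.2, -0.8, -2.6]
grip_width: 0.366
grasp_force: 69.8
t 24.15 pos [ 0.5383 -0.1684  0.1847] yaw 3.03 tilt [ 0.001 -0.   ] F [ 0.2 -0.8 -2.6] w 31.1 gf 69.8 j [ 0.54  0.25 -0.37  1.67  0.1   1.23 -1.37]
slide to target [-0.1042 -0.1742  0.0046]
t 24.15 pos [ 0.5383 -0.1684  0.1847] yaw 3.03 tilt [ 0.001 -0.   ] F [ 0.2 -0.8 -2.6] w 31.1 gf 69.8 j [ 0.54  0.25 -0.37  1.67  0.1   1.23 -1.37]
slide to target [-0.1164 -0.3791  0.0045]
```

```bash
python3 -m creep '{"slide":[[-0.026,-0.0436,0],[-0.026,-0.0436,0],[-0.026,-0.0436,0],[-0.026,-0.0436,0],[-0.003,-0.05,0],[-0.003,-0.05,0],[0,0,0],[0,0,0]],"twist":[0,0,0,0,0,0,0,0]}'; python3 s.py 0.402 0.204 0.02
```

```text
clock: 25.15
position: [0.4143, 0.0992, 0.1824]
ee_rot: [1.0, 0.026, 0.0, 0.0]
ft_force: [0.6, -1.1, -2.0]
grip_width: 0.363
grasp_force: 69.9
t 25.15 pos [0.4143 0.0992 0.1824] yaw 3.03 tilt [ 0.001 -0.001] F [ 0.6 -1.1 -2. ] w 30.9 gf 69.9 j [ 0.32 -0.05 -0.63  1.99 -0.03  1.19 -1.82]
slide to target [-0.0068 -0.1054  0.1623]
```

```bash
python3 -m creep '{"slide":[[-0.0035,-0.053,0],[-0.0035,-0.052,0],[0,0,0.05],[0,0,0.05],[0,0,0],[0,0,0]],"twist":[0,0,0,0,0,0]}'; python3 s.py 0.402 0.204 0.02; python3 - <<'E'
from h import *
im,d,W=cap('scene','s6.png')
cv2.imwrite('pics/s6c.png',cv2.resize(im[170:400,130:420],None,fx=2.5,fy=2.5,interpolation=cv2.INTER_CUBIC))
E
```

```text
clock: 25.9
position: [0.4029, 0.2039, 0.0835]
ee_rot: [1.0, 0.026, 0.001, -0.0]
ft_force: [0.7, 0.7, -1.2]
grip_width: 0.361
grasp_force: 70.1
t 25.9 pos [0.4029 0.2039 0.0835] yaw 2.94 tilt [0.001 0.   ] F [ 0.7  0.7 -1.2] w 30.7 gf 70.1 j [ 0.16  0.17 -0.77  2.04  0.14  0.98 -2.2 ]
slide to target [-0.001  -0.0001  0.0635]
```

View pics/s6c.png

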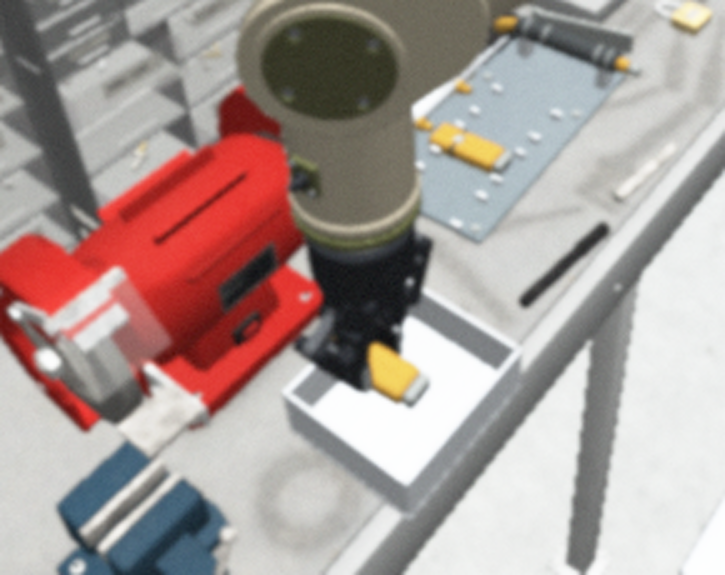

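The cylinder hangs over the tray at crop (395,375). The middle cylinder is still in its nest at crop (470,148). I'll lower it and release.

```bash
python3 -m creep '{"slide":[[0,0,0.03],[0,0,0.03],[0,0,0],[0,0,0]],"twist":[0,0,0,0]}'; python3 -m creep '{"slide":[[0,0,0],[0,0,0],[0,0,0],[0,0,-0.04],[0,0,-0.06],[0,0,-0.06],[0,0,0]],"twist":[0,0,0,0,0,0,0]}' 52; python3 -m creep '{"slide":[[0,0.05,0],[0,0.05,0],[0,0.05,0],[0.026,0.0436,0],[0.026,0.0436,0],[0.026,0.0436,0],[0,0,0],[0,0,0]],"twist":[0,0,0,0,0,0,0,0]}' 65; python3 det.py 7; python3 s.py 0.538 -0.093 0.0135
```

```text
clock: 26.45
position: [0.4032, 0.2046, 0.0238]
ee_rot: [1.0, 0.026, 0.001, -0.0]
ft_force: [0.4, -0.3, -2.4]
grip_width: 0.363
grasp_force: 70.0
clock: 27.32
position: [0.404, 0.2053, 0.1862]
ee_rot: [1.0, 0.026, 0.004, -0.001]
ft_force: [-0.3, 0.2, -1.0]
grip_width: 0.517
grasp_force: 0.0
clock: 28.32
position: [0.4939, -0.0715, 0.181]
ee_rot: [1.0, 0.026, -0.001, -0.0]
ft_force: [-1.0, -1.0, -0.5]
grip_width: 0.649
grasp_force: 0.0
t 28.38 pos [ 0.4939 -0.0711  0.1813] yaw 3.09 tilt [-0.001  0.   ] F [0.2 0.5 0.7] w 55.0 gf 0.0 j [ 0.51  0.12 -0.49  1.83  0.06  1.2  -1.51]
slide to target [0.043  0.0243 0.1678]
```

View pics/d7.png

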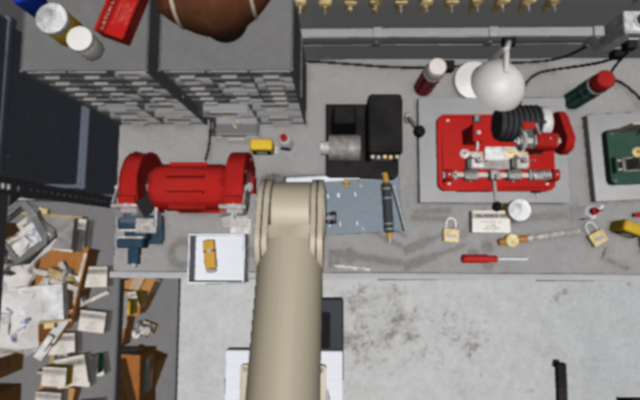

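One cylinder lies in the tray at (209,255), and the arm hides the middle nest in this view. I'll check that nest numerically with the scene camera.

```bash
python3 - <<'E'
from h import *
im,d,W=cap('scene','s8.png')
h=cv2.cvtColor(im,cv2.COLOR_BGR2HSV); m=cv2.inRange(h,(10,110,90),(30,255,255))
m[~((W[...,2]>0.012)&(W[...,2]<.035)&(W[...,0]>.4)&(W[...,0]<.585)&(W[...,1]>-.24)&(W[...,1]<.08))]=0
n,l,s,ce=cv2.connectedComponentsWithStats(m)
for i in range(1,n):
    if s[i,4]>60:
        P=W[l==i]; Q=P[P[:,2]>.021]; r=cv2.minAreaRect((Q[:,:2]*1000).astype(np.float32)); print(s[i,4],ce[i],np.round(r[0],1),np.round(r[1]),r[2])
E
```

```text
232 [316.6637931  228.66810345] [537.7 -91.9] [74. 31.] 6.245817184448242
```

```bash
python3 -m creep '{"slide":[[0.042,0.024,0],[0,0,0.06],[0,0,0.06],[0,0,0.035],[0,0,0.0125],[0,0,0],[0,0,0]],"twist":[0,0,0,0,0,0,0]}'; python3 s.py;  python3 -m creep '{"slide":[[0,0,0],[0,0,0],[0,0,0],[0,0,0],[0,0,-0.02],[0,0,-0.05],[0,0,-0.05],[0,0,-0.05]],"twist":[0,0,0,0,0,0,0,0]}' 10 70; python3 s.py 0.42 0 0.18;  python3 s.py 0.402 0.148 0.18
```

```text
clock: 29.3
position: [0.5389, -0.094, 0.0161]
ee_rot: [1.0, 0.026, 0.001, 0.0]
ft_force: [-0.4, 1.0, 0.9]
grip_width: 0.65
grasp_force: 0.0
t 29.3 pos [ 0.5389 -0.094   0.0161] yaw 3.02 tilt [ 0.003 -0.001] F [-0.4  1.   0.9] w 55.3 gf 0.0 j [ 0.46  0.42 -0.43  1.86  0.22  0.9  -1.6 ]
clock: 30.3
position: [0.5374, -0.0939, 0.1873]
ee_rot: [1.0, 0.026, 0.001, 0.0]
ft_force: [0.5, -0.2, -1.7]
grip_width: 0.358
grasp_force: 70.2
t 30.3 pos [ 0.5374 -0.0939  0.1873] yaw 3.02 tilt [ 0.001 -0.   ] F [ 0.5 -0.2 -1.7] w 30.4 gf 70.2 j [ 0.51  0.22 -0.48  1.71  0.11  1.23 -1.51]
slide to target [-0.1123 -0.0999  0.0071]
t 30.3 pos [ 0.5374 -0.0939  0.1873] yaw 3.02 tilt [ 0.001 -0.   ] F [ 0.5 -0.2 -1.7] w 30.4 gf 70.2 j [ 0.51  0.22 -0.48  1.71  0.11  1.23 -1.51]
slide to target [-0.1225 -0.2486  0.0071]
```

```bash
python3 -m creep '{"slide":[[-0.037,-0.033,0],[-0.037,-0.033,0],[-0.037,-0.033,0],[-0.006,-0.05,0],[-0.006,-0.05,0],[0,-0.05,0],[0,0,0],[0,0,0]],"twist":[0,0,0,0,0,0,0,0]}'; python3 s.py 0.402 0.15 0.028
```

```text
clock: 31.3
position: [0.4017, 0.1479, 0.1849]
ee_rot: [1.0, 0.026, 0.0, 0.0]
ft_force: [-0.1, -0.4, -2.2]
grip_width: 0.358
grasp_force: 70.3
t 31.3 pos [0.4017 0.1479 0.1849] yaw 3.03 tilt [ 0.001 -0.001] F [-0.1 -0.4 -2.2] w 30.5 gf 70.3 j [ 0.33 -0.04 -0.75  1.98 -0.03  1.2  -1.93]
slide to target [ 0.0004 -0.0021  0.1569]
```

```bash
python3 -m creep '{"slide":[[0,-0.002,0.06],[0,0,0.05],[0,0,0.03],[0,0,0.015],[0,0,0],[0,0,0]],"twist":[0,0,0,0,0,0]}'; python3 -m creep '{"slide":[[0,0,0],[0,0,0],[0,0,0],[0,0,-0.04],[0,0,-0.06],[0,0,-0.06],[0,0,0]],"twist":[0,0,0,0,0,0,0]}' 48; python3 -m creep '{"slide":[[0,0.05,0],[0,0.05,0],[0,0.05,0],[0,0.05,0],[0,0.05,0],[0,0.05,0],[0,0,0],[0,0,0]],"twist":[0,0,0,0,0,0,0,0]}'; python3 s.py; python3 - <<'E'
from h import *
im,d,W=cap('top','e.png')
cv2.imwrite('pics/ec.png',cv2.resize(im[160:300,170:430],None,fx=3,fy=3,interpolation=cv2.INTER_CUBIC))
E
```

```text
clock: 32.05
position: [0.4026, 0.1502, 0.0305]
ee_rot: [1.0, 0.026, 0.001, -0.0]
ft_force: [0.7, -0.8, -2.3]
grip_width: 0.36
grasp_force: 70.3
clock: 32.92
position: [0.4039, 0.1511, 0.1936]
ee_rot: [1.0, 0.026, 0.004, -0.0]
ft_force: [0.0, -0.4, -1.2]
grip_width: 0.476
grasp_force: 0.0
clock: 33.92
position: [0.4171, -0.1486, 0.1887]
ee_rot: [1.0, 0.026, -0.0, -0.0]
ft_force: [-0.2, 0.1, 0.3]
grip_width: 0.482
grasp_force: 0.0
t 33.92 pos [ 0.4171 -0.1486  0.1887] yaw 3.03 tilt [-0.001  0.001] F [-0.2  0.1  0.3] w 41.0 gf 0.0 j [ 0.66 -0.02 -0.41  1.95 -0.01  1.21 -1.27]
```

View pics/ec.png

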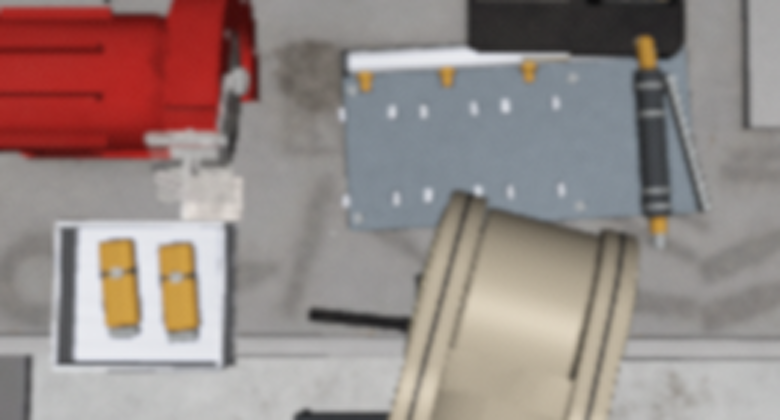

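Both cylinders lie flat in the tray at crop (118,285) and (179,290). The nests are empty, the trigger is free at crop (685,140), and the hand is clear of everything.

```bash
python3 -c "
from workcell import manip
print(manip.hand_in())"
```

```text
the job is handed in; nothing more can be done
None
```

I gave both cylinders the full second-stage blast nose first, turned them end for end, blasted them again, dropped them in the tray and handed in at about 34 s; the trigger is free, but the hand-in returned no verdict.

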